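# Load the sample changer of the bench analyser

### The arm

A 6-joint arm with a two-finger parallel gripper is mounted at the origin on a cart in front of the work surface, level with it; the furniture and walls round the work are solid. World frame = base frame: x ahead of the robot, y to its left, z up, the work surface at z = 0. Lengths are in mm, angles in rad, forces in N, time in s.
With the tool pointing down it reaches from about 300 to 775 mm from the base axis. Payload 14.6 kg.
Tool frame: the origin (TCP) lies at the very end of the fingers, on their centre line; the grasp point (between the pads) lies 19 mm behind it; z points along the fingers, y is the line along which they close (so a half turn about z gives the same grasp; the last joint's range is limited). The gripper opens to 94 mm and grips with 3 to 60 N. Pads are 16 mm wide; open, the fingers measure 119 mm over their backs; the gripper's body (75 mm by 177 mm) begins 78 mm behind the grasp point.
Start: joints at [-1.264, 0.3, 1.521, -0, 1.321, -0.067], TCP at [200.828, -512.013, 205.446] pointing down, gripper open.
Joint ranges: [-3.03, 3.03], [-0.79, 2.21], [0.23, 2.52], [-1.04, 4.18], [0, 3.07], [-2.55, 2.55]. Speed limits (rad/s): [2.22, 2.22, 2.57, 3.14, 3.14, 3.14].

### API

Orientations are given as [roll, pitch, yaw] about the fixed x, y, z axes, in that order (R = Rz(yaw) Ry(pitch) Rx(roll)).
In Python, from cell import manip, camera, get_calibration gives the robot as it stands.
- The arm moves only by the tool arm_command, never from a script. Its argument "targets" is a list of rows, each an object of numbers: "hand": the opening, from -1 (shut) to 1 (fully open), so that 0 is half open; "x", "y", "z": the shift along the tool's x, y, z in m; "yaw": the turn about the tool's z in rad. In form: [{"hand": .., "x": .., "y": .., "z": .., "yaw": ..}, ...]. A call has 1 to 10 rows; each row shifts and turns the commanded pose from where the row before left it, along the tool's axes as they then stand; what a row does not reach is not made up. A row lasts 1/10 s, in which the tool goes at most 50 mm and 8.59 degrees, less where a joint would pass 70% of its speed; a pose out of reach is approached as far as the arm can. A call is refused whole if a number of a shift passes 0.05 or a number of a turn 0.15, either way. A call with a gripper value outside its range is refused whole. The fingers move at their own pace and stop on an object; "newtons" is the grip in N (left out, the last holds). Time passes only in rows, so rows that do not move let the fingers close. It gives the time, the measured TCP pose, the force, the opening and the grip force at its end, in the units of the state.
- manip.read_state(): the state, without advancing time (a new reading comes with each control period).
- camera(name): name is "side" or "top" or "wrist"; returns the picture (480x640x3 uint8, red, green, blue); there is no depth.
- get_calibration(name): a dict with "K" (3x3 intrinsics, pixels), "cam_to_world" (4x4, takes a point from camera to world coordinates). Camera axes: x right, y up, looking along -z (the intrinsics and any distortion apply to the point x, -y, -z); pixel columns grow to the right and rows downward; lengths in mm; the calibration is good to about 2 mm. A picture is of the moment at which its call begins: read the wrist's pose just before it. get_calibration takes no time and is no camera call; for the wrist camera it gives the pose at the moment of the call.
- manip.sign_off(): hands the job in; it is judged then, once.
The state is a dict: "clock": time; "joints": joint angles; "qd": joint speeds; "effort": joint torques, N m; "eef_pos": TCP position; "eef_rot": TCP orientation; "wrist_force": force on the tool from outside, world axes, zero at the start; "moment": the same for the moment, N m; "finger_gap": finger opening in mm; "finger_force": force on a finger pad.
Only numpy, scipy, OpenCV 4.12 (cv2) and the standard library are available. Lean on these libraries where they do the work, as an engineer would, in place of code of your own. Each camera call takes 0.05 s, during which the arm holds its last target. There are 200 camera calls.

### The job

Slide the sample changer's transport lock out to its stop, then load every steel sample cup face up through the loading window, turning the knob two clicks clockwise after a cup before loading the next, so that one place stays empty between neighbours. When all are in, turn on clockwise until the first cup loaded stands under the measuring head, and slide the transport lock fully home again. Leave the other things on the bench where they are.

Things in the scene. Friction and masses are not known exactly. Their poses are not given: they have to be found in the camera images.
- changer: fixed analyser: white base, deck 34 mm high, carousel under a round clear cover (z 78 to 83 mm, radius 116), 108 mm high housing along its back. Origin on the bench, on the carousel's axis; x to the housing, away from the operator, y to the operator's left. Base spans x -122 to 163, y -125 to 125 mm. Cover posts, 10 mm thick, stand 116 mm out, 105 degrees either side of +x
- window (a point): middle of the loading window, on the place's floor (z 40 mm), 85 mm in front of the axis. The window is a U cut into the cover from the front: 68 mm wide in changer y, back to changer x = -40 mm. Only here can a cup go in. 12 places, pockets 38 mm across, 11 mm deep (rim at z 51), lie 30 degrees apart on an 85 mm circle; 6 mm pins stand 9 mm up between them, 106 mm out. A seated cup's top is at z 72
- place_2 (a point): place two clicks clockwise from the window (front left), centre of its floor; same height as the window's
- place_4 (a point): place four clicks clockwise from the window (back left), centre of its floor
- place_6 (a point): place six clicks clockwise from the window (at the back), centre of its floor
- head (a point): place under the measuring head, eight clicks (240 degrees) clockwise from the window, back right, centre of its floor. The grey head and its arm stand above the cover from z 83 to 123 mm, nowhere nearer than 67 mm to the knob's axis
- carousel (a joint): angle of the carousel, one piece with its knob, rad: 0 at the start, grows clockwise seen from above. Sprung detents every 30 degrees (0.5236 rad), one place a click; about 0.14 Nm lifts it out of a detent; beyond half-way it falls into the next by itself, let go before that it falls back. Turns either way without limit in this job, but only while the lock is out
- knob_grip (a point): middle of the knob's grip, on the carousel's axis, 104 mm above the bench. The black grip is an upright bar 44 x 12 mm, z 90 to 116 mm, on a round skirt of 46 mm diameter, z 84 to 90 mm; at carousel 0 its length lies along changer x, and it turns with the carousel
- lock (a joint): travel of the transport lock, m: 0 fully home (its fork straddles an index pin with 1.5 mm play and blocks the carousel; it enters only with the carousel in a detent), 0.018 out at its stop, carousel free. It slides level, straight away from the axis towards the front left corner (changer -x +y, 45 degrees). About 2 N of friction; stays where left
- lock_grip (a point): middle of the lock's grip, 74 mm above the bench, 137 mm from the axis when home: a black upright fin, 24 mm long along its travel, 10 mm thick, z 59 to 85 mm, on a block 22 mm wide
- cup_a: loose steel sample cup, a short cylinder 34 mm across and 32 mm tall, about 60 g, grey-brown sample face in the top; origin at the centre of its underside, z up out of the sample face. Two to four such cups, all alike, stand on the bench to the left of the analyser
- cup_b: loose steel sample cup, a short cylinder 34 mm across and 32 mm tall, about 60 g, grey-brown sample face in the top; origin at the centre of its underside, z up out of the sample face. Two to four such cups, all alike, stand on the bench to the left of the analyser
- cup_c: loose steel sample cup, a short cylinder 34 mm across and 32 mm tall, about 60 g, grey-brown sample face in the top; origin at the centre of its underside, z up out of the sample face. Two to four such cups, all alike, stand on the bench to the left of the analyser
- cup_d: loose steel sample cup, a short cylinder 34 mm across and 32 mm tall, about 60 g, grey-brown sample face in the top; origin at the centre of its underside, z up out of the sample face. Two to four such cups, all alike, stand on the bench to the left of the analyser
- wash_bottle: bystander: white solvent bottle, 52 mm across, 120 mm tall, right of the analyser; origin at its underside
- bench_timer: bystander: white square timer, 66 x 66 x 19 mm, near right; origin at its underside
- bench_tweezers: bystander: steel tweezers lying right of the analyser, 120 mm long; origin at their underside

How it is judged (in metres and radians):
On the way, in this order (a step that is already met when the one before it is completed fails the run):
1. the transport lock is slid out to its stop (value of joint lock above 0.016 m), for 0.2 s.
2. every cup that is there sits upright in a place of the carousel (height (world z) of cup_a between 0.037 and 0.044 m and angle between each of cup_a, cup_b, cup_c, cup_d's own z axis and vertical below 0.12 rad and horizontal distance between each of cup_a, cup_b, cup_c, cup_d and changer below 0.095 m and height (world z) of cup_b between 0.037 and 0.044 m and height (world z) of cup_c between 0.037 and 0.044 m and height (world z) of cup_d between 0.037 and 0.044 m), for 0.2 s.
At the end, for the whole second after the job is handed in: every cup upright on its place's floor (3 mm, 0.12 rad); the cups fill the places 8, 6, 4, 2 clicks past the window in this order, beginning under the head, as far as there are cups, each within 9 mm of the place's centre; carousel at rest; lock within 2 mm of fully home (height (world z) of cup_a between 0.037 and 0.044 m and angle between each of cup_a, cup_b, cup_c, cup_d's own z axis and vertical below 0.12 rad and linear speed of each of cup_a, cup_b, cup_c, cup_d below 0.02 m/s and (horizontal distance between cup_a and head below 0.009 m or horizontal distance between cup_a and place_6 below 0.009 m or horizontal distance between cup_a and place_4 below 0.009 m or horizontal distance between cup_a and place_2 below 0.009 m) and height (world z) of cup_b between 0.037 and 0.044 m and (horizontal distance between cup_b and head below 0.009 m or horizontal distance between cup_b and place_6 below 0.009 m or horizontal distance between cup_b and place_4 below 0.009 m or horizontal distance between cup_b and place_2 below 0.009 m) and height (world z) of cup_c between 0.037 and 0.044 m and (horizontal distance between cup_c and head below 0.009 m or horizontal distance between cup_c and place_6 below 0.009 m or horizontal distance between cup_c and place_4 below 0.009 m or horizontal distance between cup_c and place_2 below 0.009 m) and height (world z) of cup_d between 0.037 and 0.044 m and (horizontal distance between cup_d and head below 0.009 m or horizontal distance between cup_d and place_6 below 0.009 m or horizontal distance between cup_d and place_4 below 0.009 m or horizontal distance between cup_d and place_2 below 0.009 m) and horizontal distance between any of cup_a, cup_b, cup_c, cup_d and head below 0.009 m and horizontal distance between any of cup_a, cup_b, cup_c, cup_d and place_6 below 0.009 m and (horizontal distance between any of cup_a, cup_b, cup_c, cup_d and place_4 below 0.009 m or not (horizontal distance between any of cup_a, cup_b, cup_c, cup_d and place_2 below 0.009 m)) and value of joint lock below 0.002 m and velocity of joint carousel between -0.05 and 0.05 rad/s); the robot touches nothing.
It fails at once if the wash bottle is shifted by more than 40 mm (distance of wash_bottle from where it was at the start of the episode above 0.04 m).
It fails at once if the timer is shifted by more than 40 mm (distance of bench_timer from where it was at the start of the episode above 0.04 m).
It fails at once if the pair of tweezers is shifted by more than 40 mm (distance of bench_tweezers from where it was at the start of the episode above 0.04 m).
Of cup_a, cup_b, cup_c, cup_d only 2 to 4 are there at a start; the rules pass over those that are not, and their reading is None.
At some moment in a run one of cup_a, cup_b, cup_c, cup_d may be knocked a few centimetres aside while the robot is not near it.
It also fails if it takes over 210 s, if anything falls off the work surface, if the arm or the gripper's body presses on something with over 40 N, if the wrist force passes 120 N, or if a joint passes its speed limit or range.

## Working session

There is one attempt and no reset: what is moved stays moved. The work goes in short steps, Python scripts to look and compute and a tool call to move; the robot and the scene stay as the last step left them, time stands still between calls to the robot, and variables do not carry over. Pictures are saved under pics/ and viewed, at most 14 in all, crops included, and the job is handed in when it is done.

Besides the shell and the picture viewer there is one more tool, called as name(argument=value, ...) on one line, values as JSON. arm_command: Moves the arm, as the interface text tells. Its arguments: {"type":"object","properties":{"targets":{"type":"array"},"newtons":{"type":"number"}},"required":["targets"]}

```bash
ls; mkdir -p pics; cat > h.py <<'E'
import numpy as np, cv2
from cell import manip, camera, get_calibration
def snap(n,f=None):
    im=camera(n)
    if f: cv2.imwrite('pics/'+f+'.png',cv2.cvtColor(im,cv2.COLOR_RGB2BGR))
    return im
def ray(n,u,v,z,cal=None):
    c=cal or get_calibration(n); K=np.array(c['K']); T=np.array(c['cam_to_world'])
    d=np.linalg.solve(K,[u,v,1]); d=T[:3,:3]@[d[0],-d[1],-d[2]]; o=T[:3,3]
    return o+d*(z-o[2])/d[2]
def proj(n,P,cal=None):
    c=cal or get_calibration(n); K=np.array(c['K']); T=np.array(c['cam_to_world'])
    p=T[:3,:3].T@(np.array(P,float)-T[:3,3]); q=K@[p[0],-p[1],-p[2]]; return q[:2]/q[2]
E
python3 - <<'E'
from h import *
print(manip.read_state())
for n in('top','side'):
    snap(n,n+'0'); c=get_calibration(n); print(n,{k:np.round(v,3).tolist() if k in('K','cam_to_world') else v for k,v in c.items()})
E
```

```text
pics
{'clock': 0.0, 'joints': array([-1.26358420e+00,  3.00471683e-01,  1.52156110e+00,  3.35434155e-05,
        1.32068862e+00, -6.66034252e-02]), 'qd': array([ 0.00020933, -0.0002768 , -0.00024213,  0.00091629, -0.00115873,
       -0.00222004]), 'effort': array([ 6.81593501e-04, -5.31808984e+01, -3.52738309e+01,  7.09606684e-02,
        2.44831044e-02, -7.99577151e-05]), 'eef_pos': array([ 200.77118798, -511.77608378,  204.89445886]), 'eef_rot': array([-3.14046857e+00, -1.07541505e-04,  3.73807172e-01]), 'wrist_force': array([ 0.01466387, -0.26344767,  0.04674016]), 'moment': array([ 0.00940987,  0.06276751, -0.01342781]), 'finger_force': 0.0, 'finger_gap': 93.88336212988517}
top {'K': [[504.671, 0.0, 310.753], [0.0, 504.671, 230.975], [0.0, 0.0, 1.0]], 'cam_to_world': [[0.009, 0.996, -0.087, 423.806], [-1.0, 0.009, -0.008, 4.403], [-0.007, 0.087, 0.996, 1145.48], [0.0, 0.0, 0.0, 1.0]]}
side {'K': [[548.052, 0.0, 315.621], [0.0, 548.052, 250.113], [0.0, 0.0, 1.0]], 'cam_to_world': [[-0.118, 0.858, -0.5, -182.517], [-0.993, -0.104, 0.055, 81.172], [-0.005, 0.503, 0.864, 1345.332], [0.0, 0.0, 0.0, 1.0]]}
```

View pics/top0.png

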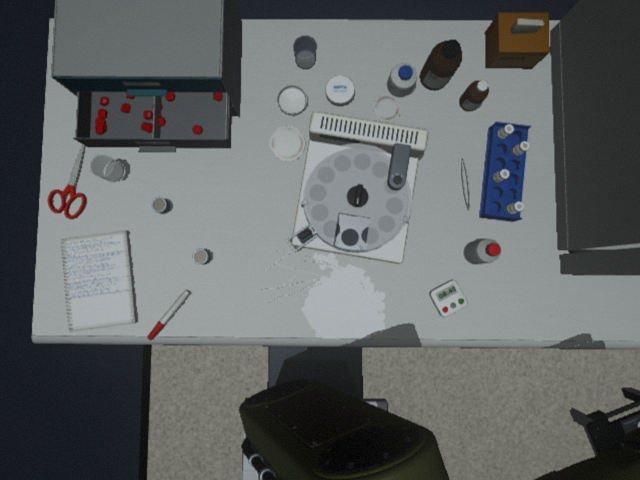

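View pics/side0.png

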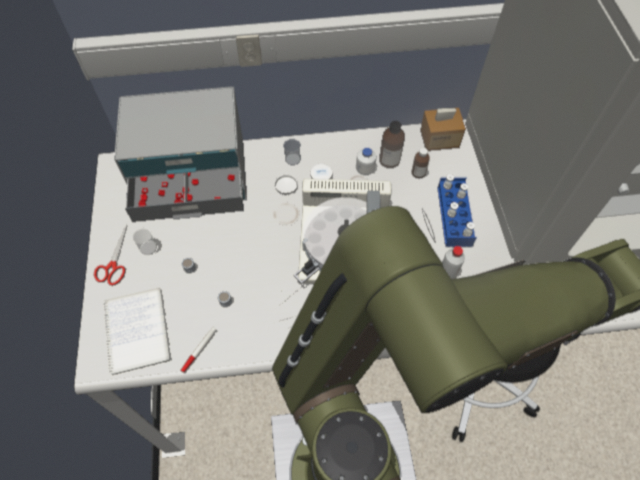

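The top view shows two cups, at (162,205) and (202,256). The changer's knob is at about (358,195), the lock at about (302,238), and the window at about (352,232). I'll enlarge the changer next.

```bash
python3 - <<'E'
from h import *
im=cv2.imread('pics/top0.png')
c=cv2.resize(im[105:270,285:435],None,fx=3.6,fy=3.6,interpolation=cv2.INTER_CUBIC); d=cv2.resize(im[190:270,150:215],None,fx=4,fy=4,interpolation=cv2.INTER_CUBIC)
o=np.zeros((max(c.shape[0],d.shape[0]),c.shape[1]+d.shape[1],3),np.uint8); o[:c.shape[0],:c.shape[1]]=c; o[:d.shape[0],c.shape[1]:]=d
print(o.shape); cv2.imwrite('pics/crop0.png',o)
print(ray('top',358,195,116),ray('top',162,204,32),ray('top',202,255,32))
E
```

```text
(594, 800, 3)
[589.27917367 -84.17004757 116.        ] [578.97100539 345.36178385  32.        ] [466.10310639 252.83751469  32.        ]
```

View pics/crop0.png

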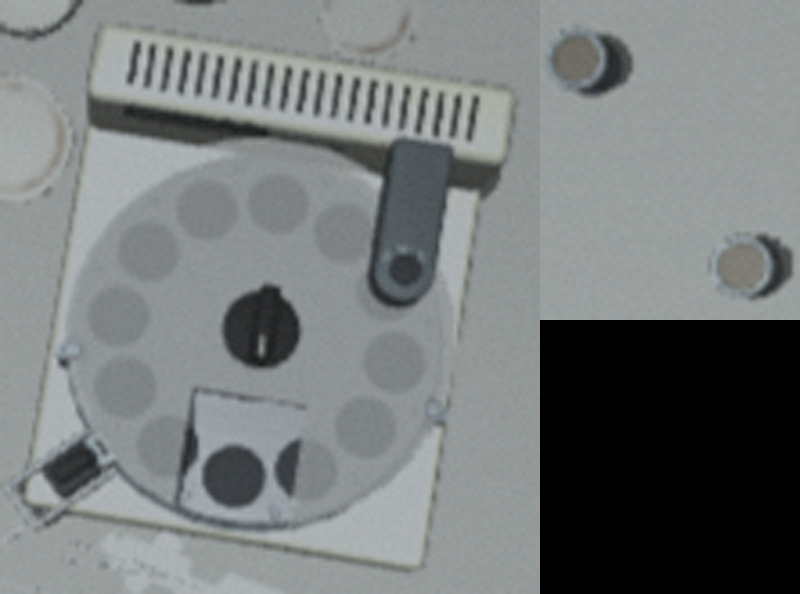

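The crop shows the window pocket at (233,476), the one opposite at (277,203), the knob skirt at (261,329) and the lock fin at (73,470). The cups are face up, at (577,58) and (742,264).

```bash
cat >> h.py <<'E'
def crop2px(u,v): return 285+u/3.6-.36, 105+v/3.6-.36
E
python3 - <<'E'
from h import *
R=lambda u,v,z: ray('top',*crop2px(u,v),z)
P={30*k:None for k in range(12)}
W=R(233,476,50);B=R(277,203,50);print('W,B',W,B,np.linalg.norm(W-B),(W+B)/2)
L=R(119,317,50);Q=R(394,362,50);print('LQ',L,Q,np.linalg.norm(L-Q),(L+Q)/2)
L=R(125,387,50);Q=R(344,232,50);print(np.linalg.norm(L-Q),(L+Q)/2)
L=R(149,251,50);Q=R(366,427,50);print(np.linalg.norm(L-Q),(L+Q)/2)
d=B-W; print('yaw',np.degrees(np.arctan2(d[1],d[0])))
print('knob skirt',R(261,329,88),'post',R(68,353,83),R(436,411,83),'fin top',R(73,470,85))
for u,v in((159.25,204.5),(200.5,256)): print('cup',ray('top',u,v,32))
E
```

```text
W,B [507.72904459 -71.16335361  50.        ] [675.59778365 -97.66606378  50.        ] 169.9479543841526 [591.66341412 -84.41470869  50.        ]
LQ [604.27867577  -1.49589183  50.        ] [ 578.00785155 -168.71196269   50.        ] 169.26715735832028 [591.14326366 -85.10392726  50.        ]
164.43858324635207 [609.62472049 -72.04165824  50.        ]
169.98028542324883 [591.68501151 -85.53749895  50.        ]
yaw -8.971667474236318
knob skirt [591.56678571 -84.76369046  88.        ] post [577.13483182  28.59800836  83.        ] [ 544.53376166 -187.99344888   83.        ] fin top [507.75805731  24.90091042  85.        ]
cup [577.79628241 351.46721336  32.        ]
cup [463.8659977  256.09346134  32.        ]
```

```bash
cat >> h.py <<'E'
AX=np.array([591.5,-84.8]); YC=np.radians(-8.9)
def ch(x,y,z=0):
    c,s=np.cos(YC),np.sin(YC); return np.array([AX[0]+c*x-s*y,AX[1]+s*x+c*y,z])
def go(P,yaw=None):
    s=manip.read_state(); p=s['eef_pos']; y=s['eef_rot'][2]; yaw=y if yaw is None else yaw
    t=-((yaw-y+np.pi)%(2*np.pi)-np.pi); d=np.array(P)-p
    print('t%.1f at'%s['clock'],np.round(p,1),'rot',np.round(s['eef_rot'],3),'gap %.1f'%s['finger_gap'],'F',np.round(s['wrist_force'],1))
    f=lambda a:(np.cos(a)*d[0]+np.sin(a)*d[1],np.sin(a)*d[0]-np.cos(a)*d[1])
    print(' turn %.3f; then x %.1f y %.1f z %.1f (mm); if shifted before turn x %.1f y %.1f'%(t,*f(yaw),-d[2],*f(y)), 'q',np.round(s['joints'],2))
E
```

arm_command(targets=[{"hand":1,"yaw":-0.15},{"hand":1,"yaw":-0.15},{"hand":1,"yaw":-0.15},{"hand":1,"yaw":-0.15},{"hand":1,"yaw":-0.15},{"hand":1,"yaw":-0.15},{"hand":1,"yaw":-0.15},{"hand":1,"yaw":-0.15},{"hand":1,"yaw":-0.15},{"hand":1,"yaw":-0.15}])

```text
schema error: expected keys hand, x, y, z, yaw
```

arm_command(targets=[{"hand":1,"yaw":-0.15},{"hand":1,"yaw":-0.15},{"hand":1,"yaw":-0.026},{"hand":1,"x":0.018,"y":0.0405},{"hand":1,"x":0.018,"y":0.0405},{"hand":1,"x":0.018,"y":0.0405},{"hand":1,"x":0.018,"y":0.0405},{"hand":1,"x":0.018,"y":0.0405},{"hand":1,"x":0.018,"y":0.0405},{"hand":1,"x":0.018,"y":0.0405}])

```text
schema error: expected keys hand, x, y, z, yaw
```

arm_command(targets=[{"hand":1,"x":0.018,"y":0.0405},{"hand":1,"x":0.018,"y":0.0405},{"hand":1,"x":0.018,"y":0.0405},{"hand":0.2,"x":0.018,"y":0.0405},{"hand":0,"x":0.018,"y":0.0405},{"hand":0,"x":0.018,"y":0.0405},{"hand":0,"x":0.018,"y":0.0405},{"hand":0},{"hand":0},{"hand":0}])

```text
schema error: expected keys hand, x, y, z, yaw
```

```bash
python3 - <<'E'
from h import *
go([510.8,25.9,150],2.2013)
snap('wrist','w1'); c=get_calibration('wrist'); print(np.round(c['cam_to_world'],2))
print('fin top pred',proj('wrist',ch(-96.9,96.9,85)),'knob',proj('wrist',ch(0,0,116)))
E
```

```text
t0.1 at [ 200.8 -511.8  204.9] rot [-3.141 -0.     0.374] gap 93.9 F [-0.3 -0.3 -0.3]
 turn -1.828; then x 251.5 y 567.4 z 54.9 (mm); if shifted before turn x 485.0 y -387.4 q [-1.26  0.3   1.52  0.    1.32 -0.07]
[[ 3.7000e-01  9.0000e-01  2.4000e-01  2.7192e+02]
 [-9.3000e-01  3.5000e-01  1.0000e-01 -4.8263e+02]
 [-0.0000e+00 -2.6000e-01  9.6000e-01  3.8466e+02]
 [ 0.0000e+00  0.0000e+00  0.0000e+00  1.0000e+00]]
fin top pred [-418.62168847 -660.81666825] knob [-297.44426514 -969.33015915]
```

View pics/w1.png

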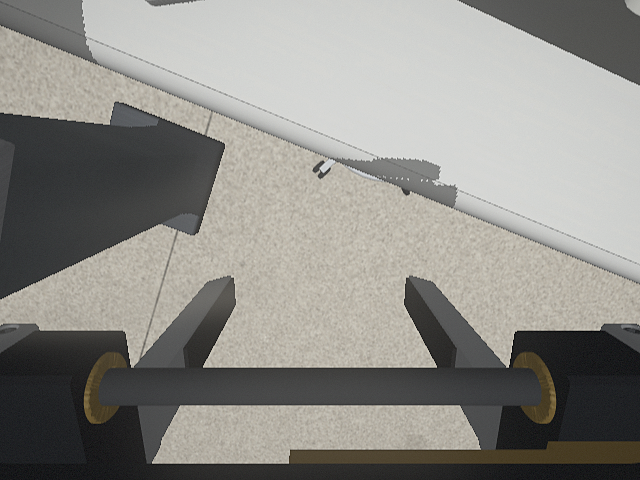

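The moves were refused because every row needs all its keys, so the arm hasn't moved. The wrist view shows the fingers, tips at (232,280) and (407,280), over the bench edge.

arm_command(targets=[{"hand":1,"x":0,"y":0,"z":0,"yaw":-0.15},{"hand":1,"x":0,"y":0,"z":0,"yaw":-0.15},{"hand":1,"x":0,"y":0,"z":0,"yaw":-0.15},{"hand":1,"x":0,"y":0,"z":0,"yaw":-0.15},{"hand":1,"x":0,"y":0,"z":0,"yaw":-0.15},{"hand":1,"x":0,"y":0,"z":0,"yaw":-0.15},{"hand":1,"x":0,"y":0,"z":0,"yaw":-0.15},{"hand":1,"x":0,"y":0,"z":0,"yaw":-0.15},{"hand":1,"x":0,"y":0,"z":0,"yaw":-0.15},{"hand":1,"x":0,"y":0,"z":0,"yaw":-0.15}])

```text
clock: 1.15
eef_pos: [200.8, -511.9, 205.2]
eef_rot: [-3.142, -0.0, 1.88]
wrist_force: [-0.7, 0.5, -0.1]
finger_gap: 93.8
finger_force: 0.0
```

arm_command(targets=[{"hand":1,"x":0,"y":0,"z":0,"yaw":-0.15},{"hand":1,"x":0,"y":0,"z":0,"yaw":-0.15},{"hand":1,"x":0,"y":0,"z":0,"yaw":-0.026},{"hand":1,"x":0.018,"y":0.0405,"z":0,"yaw":0},{"hand":1,"x":0.018,"y":0.0405,"z":0,"yaw":0},{"hand":1,"x":0.018,"y":0.0405,"z":0,"yaw":0},{"hand":1,"x":0.018,"y":0.0405,"z":0,"yaw":0},{"hand":1,"x":0.018,"y":0.0405,"z":0,"yaw":0},{"hand":1,"x":0.018,"y":0.0405,"z":0,"yaw":0},{"hand":1,"x":0.018,"y":0.0405,"z":0,"yaw":0}])

```text
clock: 2.15
eef_pos: [356.5, -241.7, 205.6]
eef_rot: [3.141, 0.0, 2.196]
wrist_force: [1.2, -0.7, -0.4]
finger_gap: 94.4
finger_force: 0.0
```

arm_command(targets=[{"hand":1,"x":0.018,"y":0.0405,"z":0,"yaw":0},{"hand":1,"x":0.018,"y":0.0405,"z":0,"yaw":0},{"hand":1,"x":0.018,"y":0.0405,"z":0,"yaw":0},{"hand":0,"x":0.018,"y":0.0405,"z":0,"yaw":0},{"hand":0,"x":0.018,"y":0.0405,"z":0,"yaw":0},{"hand":0,"x":0.018,"y":0.0405,"z":0,"yaw":0},{"hand":0,"x":0.018,"y":0.0405,"z":0,"yaw":0},{"hand":0,"x":0,"y":0,"z":0,"yaw":0},{"hand":0,"x":0,"y":0,"z":0,"yaw":0},{"hand":0,"x":0,"y":0,"z":0,"yaw":0}])

```text
clock: 3.15
eef_pos: [510.7, 24.6, 205.4]
eef_rot: [-3.141, -0.0, 2.198]
wrist_force: [-0.2, -0.7, -0.6]
finger_gap: 47.2
finger_force: 0.0
```

```bash
python3 - <<'E'
from h import *
go([510.8,25.9,150],2.2013)
snap('wrist','w2')
print('fin top pred',proj('wrist',ch(-96.9,96.9,85)),'knob',proj('wrist',ch(0,0,116)),'window',proj('wrist',ch(-85,0,51)))
E
```

```text
t3.1 at [510.7  24.6 205.4] rot [-3.141 -0.     2.198] gap 47.2 F [-0.2 -0.7 -0.6]
 turn -0.004; then x 1.0 y 0.9 z 55.4 (mm); if shifted before turn x 1.0 y 0.9 q [-0.02  0.21  1.63 -0.    1.3  -0.65]
fin top pred [319.52486054 237.04914395] knob [320.04322659 392.18244548] window [261.94265726 300.86952098]
```

View pics/w2.png

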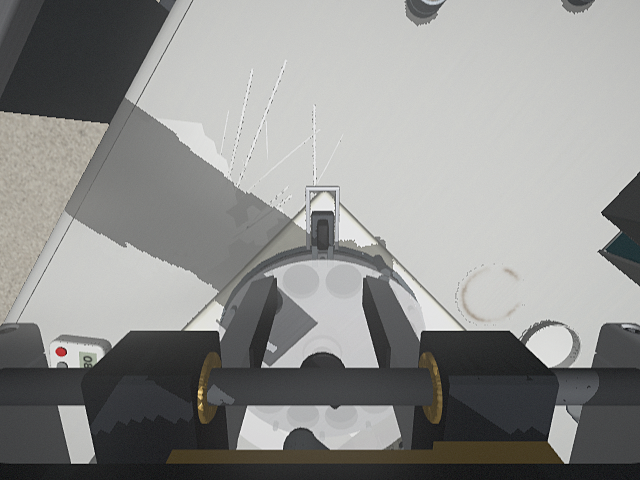

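The fin is centred between the fingers at about (322,235), close to the prediction. Next I lower, grip it and pull the lock out.

arm_command(targets=[{"hand":0,"x":0.001,"y":0.001,"z":0.04,"yaw":0},{"hand":0,"x":0,"y":0,"z":0.04,"yaw":0},{"hand":0,"x":0,"y":0,"z":0.035,"yaw":0},{"hand":0,"x":0,"y":0,"z":0.025,"yaw":0},{"hand":0,"x":0,"y":0,"z":0,"yaw":0},{"hand":-1,"x":0,"y":0,"z":0,"yaw":0},{"hand":-1,"x":0,"y":0,"z":0,"yaw":0},{"hand":-1,"x":0,"y":0,"z":0,"yaw":0},{"hand":-1,"x":0,"y":0,"z":0,"yaw":0},{"hand":-1,"x":0,"y":0,"z":0,"yaw":0}], newtons=20)

```text
clock: 4.2
eef_pos: [511.6, 26.8, 66.0]
eef_rot: [3.141, 0.001, 2.2]
wrist_force: [8.8, 7.4, 0.3]
finger_gap: 10.4
finger_force: 6.2
```

arm_command(targets=[{"hand":-1,"x":0,"y":0,"z":0,"yaw":0},{"hand":-1,"x":0,"y":0,"z":0,"yaw":0},{"hand":-1,"x":0.005,"y":0,"z":0,"yaw":0},{"hand":-1,"x":0.005,"y":0,"z":0,"yaw":0},{"hand":-1,"x":0.005,"y":0,"z":0,"yaw":0},{"hand":-1,"x":0.003,"y":0,"z":0,"yaw":0},{"hand":-1,"x":0.001,"y":0,"z":0,"yaw":0},{"hand":-1,"x":0,"y":0,"z":0,"yaw":0},{"hand":-1,"x":0,"y":0,"z":0,"yaw":0},{"hand":-1,"x":0,"y":0,"z":0,"yaw":0}])

```text
clock: 5.2
eef_pos: [501.3, 41.7, 66.0]
eef_rot: [3.14, 0.002, 2.2]
wrist_force: [8.3, -1.6, -1.0]
finger_gap: 9.8
finger_force: 20.0
```

arm_command(targets=[{"hand":0.4,"x":0,"y":0,"z":0,"yaw":0},{"hand":0.4,"x":0,"y":0,"z":0,"yaw":0},{"hand":0.4,"x":0,"y":0,"z":0,"yaw":0},{"hand":0.4,"x":0,"y":0,"z":-0.04,"yaw":0},{"hand":0.4,"x":0,"y":0,"z":-0.05,"yaw":0.15},{"hand":0.4,"x":0,"y":0,"z":0,"yaw":0.15},{"hand":0.4,"x":0,"y":0,"z":0,"yaw":0.15},{"hand":0.4,"x":0,"y":0,"z":0,"yaw":0.15},{"hand":0.4,"x":0,"y":0,"z":0,"yaw":0.15},{"hand":0.4,"x":0,"y":0,"z":0,"yaw":0.035}])

```text
clock: 6.2
eef_pos: [499.8, 42.1, 155.3]
eef_rot: [-3.141, 0.0, 1.409]
wrist_force: [-0.7, -0.3, 0.2]
finger_gap: 65.8
finger_force: 0.0
```

arm_command(targets=[{"hand":0.4,"x":0.041,"y":-0.014,"z":0,"yaw":0},{"hand":0.4,"x":0.041,"y":-0.014,"z":0,"yaw":0},{"hand":0.4,"x":0.041,"y":-0.014,"z":0,"yaw":0},{"hand":0.4,"x":0.041,"y":-0.014,"z":0,"yaw":0},{"hand":0.4,"x":0.041,"y":-0.014,"z":0,"yaw":0},{"hand":0.4,"x":0,"y":0,"z":0,"yaw":0},{"hand":0.4,"x":0,"y":0,"z":0,"yaw":0}])

```text
clock: 6.9
eef_pos: [462.3, 255.8, 155.1]
eef_rot: [-3.141, 0.001, 1.417]
wrist_force: [0.6, -0.4, -0.6]
finger_gap: 65.6
finger_force: 0.0
```

```bash
cat >> h.py <<'E'
def face(n,im,z=32,amin=15):
    # grey-brown sample faces: red clearly above blue, mid brightness
    a=im.astype(int); m=((a[...,0]-a[...,2]>12)&(a[...,0]-a[...,2]<50)&(a[...,0]>70)&(a[...,0]<170)).astype(np.uint8)
    m=cv2.morphologyEx(m,cv2.MORPH_OPEN,np.ones((3,3),np.uint8))
    cs,_=cv2.findContours(m,cv2.RETR_EXTERNAL,cv2.CHAIN_APPROX_NONE); out=[]
    for c in cs:
        A=cv2.contourArea(c); (x,y),r=cv2.minEnclosingCircle(c)
        if A>amin and A>.55*np.pi*r*r: out.append((round(x,1),round(y,1),round(r,1),np.round(ray(n,x,y,z),1)))
    return out
E
python3 - <<'E'
from h import *
go([463.9,256.1,150],1.415)
im=snap('wrist','w3'); print(face('wrist',im,amin=150)); t=snap('top','top1'); print([f for f in face('top',t) if f[3][0]>250])
cv2.imwrite('pics/both.png',cv2.cvtColor(np.hstack([cv2.resize(im,(400,300)),cv2.resize(t[180:270,280:400],(400,300),interpolation=cv2.INTER_CUBIC)]),cv2.COLOR_RGB2BGR))
E
```

```text
t6.9 at [462.3 255.8 155.1] rot [-3.141e+00  1.000e-03  1.417e+00] gap 65.6 F [ 0.6 -0.4 -0.6]
 turn 0.002; then x 0.5 y 1.5 z 5.1 (mm); if shifted before turn x 0.5 y 1.5 q [ 0.44  0.3   1.64 -0.    1.2   0.59]
[(322.6, 233.9, 14.2, array([465.8, 258.3,  32. ])), (444.3, 99.3, 17.1, array([580.2, 353.8,  32. ]))]
[(110.0, 315.5, 5.9, array([331.9, 450.8,  32. ])), (180.1, 285.1, 6.9, array([399.5, 299.1,  32. ]))]
```

View pics/both.png

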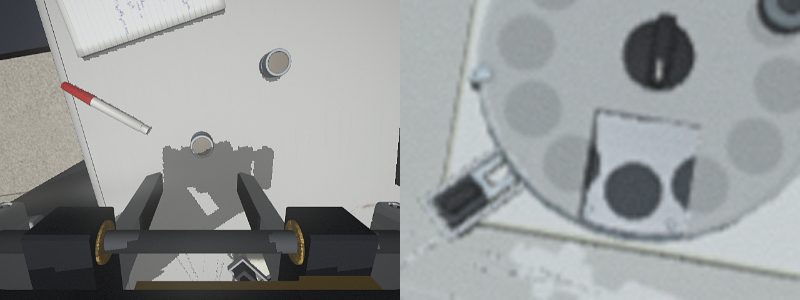

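The near cup is between the fingers at (322,234) in the full wrist picture and the far one is at (444,99). The lock is visibly out. I'll centre the cup by gripping it twice at right angles, then lift it.

arm_command(targets=[{"hand":0.4,"x":0.002,"y":0.0025,"z":0.04,"yaw":0},{"hand":0.4,"x":0,"y":0,"z":0.04,"yaw":0},{"hand":0.4,"x":0,"y":0,"z":0.04,"yaw":0},{"hand":0.4,"x":0,"y":0,"z":0.02,"yaw":0},{"hand":0.4,"x":0,"y":0,"z":0,"yaw":0},{"hand":-1,"x":0,"y":0,"z":0,"yaw":0},{"hand":-1,"x":0,"y":0,"z":0,"yaw":0},{"hand":-1,"x":0,"y":0,"z":0,"yaw":0},{"hand":-1,"x":0,"y":0,"z":0,"yaw":0},{"hand":-1,"x":0,"y":0,"z":0,"yaw":0}], newtons=10)

```text
clock: 8.0
eef_pos: [465.9, 257.2, 16.2]
eef_rot: [3.141, -0.001, 1.415]
wrist_force: [-0.7, -1.0, 5.0]
finger_gap: 33.8
finger_force: 10.0
```

arm_command(targets=[{"hand":0.2,"x":0,"y":0,"z":0,"yaw":0},{"hand":0.2,"x":0,"y":0,"z":0,"yaw":0},{"hand":0.2,"x":0,"y":0,"z":0,"yaw":-0.15},{"hand":0.2,"x":0,"y":0,"z":0,"yaw":-0.15},{"hand":0.2,"x":0,"y":0,"z":0,"yaw":-0.15},{"hand":0.2,"x":0,"y":0,"z":0,"yaw":-0.15},{"hand":0.2,"x":0,"y":0,"z":0,"yaw":-0.15},{"hand":0.2,"x":0,"y":0,"z":0,"yaw":-0.15},{"hand":0.2,"x":0,"y":0,"z":0,"yaw":-0.15},{"hand":0.2,"x":0,"y":0,"z":0,"yaw":-0.15}])

```text
clock: 9.0
eef_pos: [465.5, 257.1, 15.3]
eef_rot: [-3.141, -0.0, 2.621]
wrist_force: [0.3, -0.5, 0.4]
finger_gap: 56.2
finger_force: 0.0
```

arm_command(targets=[{"hand":0.2,"x":0,"y":0,"z":0,"yaw":-0.15},{"hand":0.2,"x":0,"y":0,"z":0,"yaw":-0.15},{"hand":0.2,"x":0,"y":0,"z":0,"yaw":-0.07},{"hand":0.2,"x":0,"y":0,"z":0,"yaw":0},{"hand":-1,"x":0,"y":0,"z":0,"yaw":0},{"hand":-1,"x":0,"y":0,"z":0,"yaw":0},{"hand":-1,"x":0,"y":0,"z":0,"yaw":0},{"hand":-1,"x":0,"y":0,"z":0,"yaw":0},{"hand":-1,"x":0,"y":0,"z":0,"yaw":0},{"hand":-1,"x":0,"y":0,"z":0,"yaw":0}], newtons=25)

```text
clock: 10.0
eef_pos: [465.6, 257.1, 15.4]
eef_rot: [3.142, -0.0, 2.985]
wrist_force: [-0.2, 0.4, -0.3]
finger_gap: 33.7
finger_force: 25.0
```

arm_command(targets=[{"hand":-1,"x":0,"y":0,"z":-0.04,"yaw":0},{"hand":-1,"x":0,"y":0,"z":-0.05,"yaw":0},{"hand":-1,"x":0,"y":0,"z":-0.05,"yaw":0},{"hand":-1,"x":0,"y":0,"z":0,"yaw":0.15},{"hand":-1,"x":0,"y":0,"z":0,"yaw":0.15},{"hand":-1,"x":0,"y":0,"z":0,"yaw":0.15},{"hand":-1,"x":0,"y":0,"z":0,"yaw":0.15},{"hand":-1,"x":0,"y":0,"z":0,"yaw":0.15},{"hand":-1,"x":0,"y":0,"z":0,"yaw":0.15},{"hand":-1,"x":0,"y":0,"z":0,"yaw":0.15}])

```text
clock: 11.0
eef_pos: [465.5, 257.0, 155.4]
eef_rot: [-3.141, 0.0, 1.929]
wrist_force: [-1.3, -0.5, -1.1]
finger_gap: 33.4
finger_force: 25.0
```

arm_command(targets=[{"hand":-1,"x":0,"y":0,"z":0,"yaw":0.15},{"hand":-1,"x":0,"y":0,"z":0,"yaw":0.15},{"hand":-1,"x":0,"y":0,"z":0,"yaw":0.15},{"hand":-1,"x":0,"y":0,"z":0,"yaw":0.07},{"hand":-1,"x":-0.04,"y":0.0115,"z":0,"yaw":0},{"hand":-1,"x":-0.04,"y":0.0115,"z":0,"yaw":0},{"hand":-1,"x":-0.04,"y":0.0115,"z":0,"yaw":0},{"hand":-1,"x":-0.04,"y":0.0115,"z":0,"yaw":0},{"hand":-1,"x":-0.04,"y":0.0115,"z":0,"yaw":0},{"hand":-1,"x":-0.04,"y":0.0115,"z":0,"yaw":0}])

```text
clock: 12.0
eef_pos: [496.3, 7.6, 155.5]
eef_rot: [3.141, -0.0, 1.415]
wrist_force: [1.1, 0.5, -1.2]
finger_gap: 33.1
finger_force: 25.0
```

arm_command(targets=[{"hand":-1,"x":-0.04,"y":0.0115,"z":0,"yaw":0},{"hand":-1,"x":-0.04,"y":0.0115,"z":0,"yaw":0},{"hand":-1,"x":0,"y":0,"z":0,"yaw":0},{"hand":-1,"x":0,"y":0,"z":0,"yaw":0}])

```text
clock: 12.4
eef_pos: [506.6, -73.7, 155.2]
eef_rot: [-3.141, -0.0, 1.413]
wrist_force: [-0.7, 0.2, -0.5]
finger_gap: 33.5
finger_force: 25.0
```

```bash
python3 - <<'E'
from h import *
go(ch(-85,0,155),1.415)
im=snap('wrist','w4')
print('pred window',proj('wrist',ch(-85,0,51)),'knob',proj('wrist',ch(0,0,116)),'finalcup',proj('wrist',ch(-85,0,72)))
E
```

```text
t12.4 at [506.6 -73.7 155.2] rot [-3.141 -0.     1.413] gap 33.5 F [-0.7  0.2 -0.5]
 turn -0.002; then x 2.2 y 0.6 z 0.2 (mm); if shifted before turn x 2.2 y 0.6 q [-0.22  0.26  1.69  0.    1.19 -0.06]
pred window [320.60010086 242.05918528] knob [449.11162133 267.43353052] finalcup [320.68822485 249.01648625]
```

View pics/w4.png

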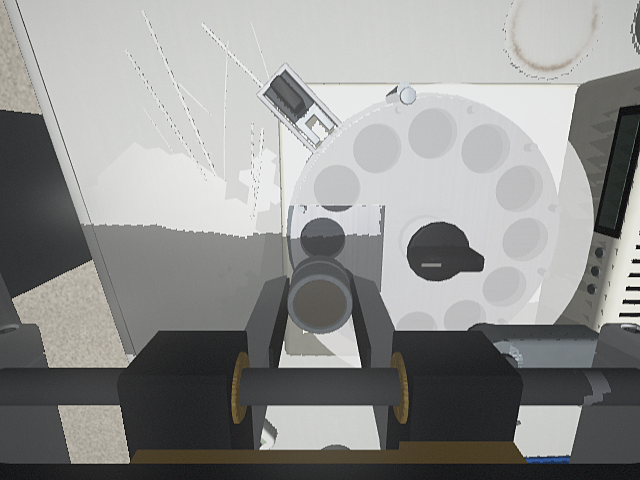

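The window pocket is at about (323,239) and the held cup's face at about (320,303). I'll compare the other visible pockets with their predictions to refine the axis in the wrist frame.

```bash
python3 - <<'E'
from h import *
im=cv2.imread('pics/w4.png'); g=cv2.GaussianBlur(cv2.cvtColor(im,cv2.COLOR_BGR2GRAY),(5,5),0)
D=[]
for k in range(12):
    a=np.pi-k*np.pi/6; p=proj('wrist',ch(85*np.cos(a),85*np.sin(a),51))
    if not(-1<k<7): continue
    u,v=p.astype(int); r=32; w=g[v-r:v+r,u-r:u+r]
    t,m=cv2.threshold(w,0,1,cv2.THRESH_BINARY_INV+cv2.THRESH_OTSU)
    n,l,s,c=cv2.connectedComponentsWithStats(m.astype(np.uint8)); i=l[r,r]
    q=c[i]+[u-r,v-r]; d=ray('wrist',*q,51)-ray('wrist',*p,51); D.append(d[:2]); print(k,np.round(p,1),np.round(q,1),s[i],np.round(d[:2],1))
print('face held',face('wrist',cv2.cvtColor(im,cv2.COLOR_BGR2RGB),172,200),'pred',proj('wrist',[*manip.read_state()['eef_pos'][:2],172]))
E
```

```text
0 [320.6 242.1] [319.9 248.8] [   0    0   64   64 3073] [-1.5 -5.8]
1 [334.6 191.4] [333.8 188.9] [   0    0   64   64 3818] [-0.4  2.1]
2 [374.6 151.7] [376.6 147.9] [  11    5   48   49 1868] [1.9 2.6]
3 [429.7 136.6] [432.  132.8] [  11    4   49   51 1924] [1.9 2.5]
4 [482.5 151.7] [485.1 148. ] [  11    5   49   49 1867] [2.1 2.5]
5 [516.2 191.3] [518.7 187.9] [  12    6   47   46 1702] [2.  2.4]
6 [522.3 241.9] [524.5 238.9] [  12    9   46   43 1510] [1.8 2.3]
face held [] pred [319.92434934 306.50559146]
```

arm_command(targets=[{"hand":-1,"x":0.004,"y":0.002,"z":0.03,"yaw":0},{"hand":-1,"x":0,"y":0,"z":0.03,"yaw":0},{"hand":-1,"x":0,"y":0,"z":0.025,"yaw":0},{"hand":-1,"x":0,"y":0,"z":0,"yaw":0},{"hand":-1,"x":0,"y":0,"z":0.002,"yaw":0},{"hand":-1,"x":0,"y":0,"z":0.002,"yaw":0},{"hand":-1,"x":0,"y":0,"z":0.002,"yaw":0},{"hand":-1,"x":0,"y":0,"z":0.002,"yaw":0},{"hand":-1,"x":0,"y":0,"z":0,"yaw":0}])

```text
clock: 13.35
eef_pos: [509.3, -69.7, 62.5]
eef_rot: [3.141, -0.0, 1.415]
wrist_force: [0.3, -0.1, -0.6]
finger_gap: 33.5
finger_force: 25.0
```

```bash
python3 - <<'E'
from h import *
go(ch(-85,0,55.5),1.415); print(manip.read_state()['moment']); snap('wrist','w5')
im=cv2.imread('pics/w5.png'); cv2.imwrite('pics/w5c.png',cv2.resize(im[180:400,220:460],None,fx=2.5,fy=2.5))
E
```

```text
t13.3 at [509.3 -69.7  62.5] rot [ 3.141 -0.     1.415] gap 33.5 F [ 0.3 -0.1 -0.6]
 turn -0.000; then x -2.2 y -1.5 z 7.0 (mm); if shifted before turn x -2.2 y -1.5 q [-0.21  0.39  1.76  0.    0.99 -0.05]
[-0.04480434 -0.07834679  0.04535237]
```

View pics/w5c.png

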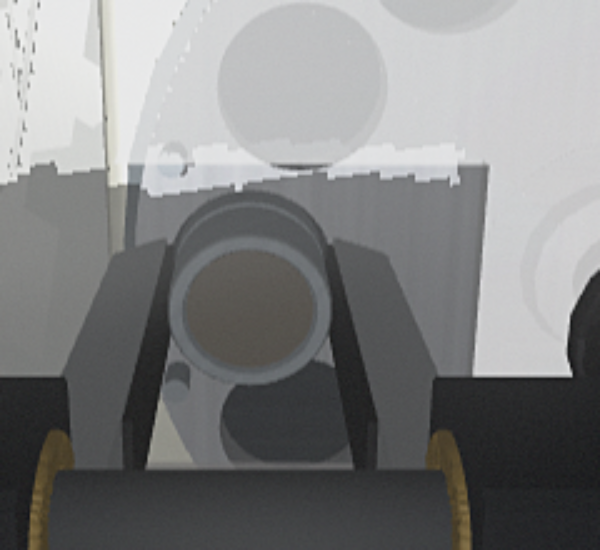

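The crop shows the cup standing in the window pocket, with free rim all round and no contact force. I continue down and let go.

arm_command(targets=[{"hand":-1,"x":0,"y":0,"z":0.003,"yaw":0},{"hand":-1,"x":0,"y":0,"z":0.002,"yaw":0},{"hand":-1,"x":0,"y":0,"z":0.0015,"yaw":0},{"hand":-1,"x":0,"y":0,"z":0,"yaw":0},{"hand":-0.1,"x":0,"y":0,"z":0,"yaw":0},{"hand":0,"x":0,"y":0,"z":0,"yaw":0},{"hand":0,"x":0,"y":0,"z":0,"yaw":0},{"hand":0,"x":0,"y":0,"z":-0.03,"yaw":0},{"hand":0,"x":0,"y":0,"z":-0.05,"yaw":0},{"hand":0,"x":0,"y":0,"z":-0.03,"yaw":0}])

```text
clock: 14.4
eef_pos: [509.9, -69.8, 169.1]
eef_rot: [3.139, 0.0, 1.415]
wrist_force: [-0.6, -0.2, -0.4]
finger_gap: 47.3
finger_force: 0.0
```

```bash
sed -i 's/^AX=.*/AX=np.array([593.2,-83.0])/' h.py; python3 - <<'E'
from h import *
go(ch(0,0,166),np.pi+YC); im=snap('wrist','w6'); print(face('wrist',im,72,200), 'pred',ch(-85,0,72),proj('wrist',ch(-85,0,72)))
cv2.imwrite('pics/w6c.png',cv2.resize(cv2.cvtColor(im,cv2.COLOR_RGB2BGR)[180:340,240:540],None,fx=2,fy=2))
E
```

```text
Traceback (most recent call last):
  File "h.py", line 17, in ch
    c,s=np.cos(YC),np.sin(YC); return np.array([AX[0]+c*x-s*y,AX[1]+s*x+c*y,z])
               ^^
NameError: name 'YC' is not defined
```

```bash
sed -i 's/^AX=.*/AX=np.array([593.2,-83.0]); YC=np.radians(-8.9)/' h.py; python3 - <<'E'
from h import *
go(ch(0,0,166),np.pi+YC); im=snap('wrist','w6'); print(face('wrist',im,72,200), 'pred',ch(-85,0,72),proj('wrist',ch(-85,0,72)))
cv2.imwrite('pics/w6c.png',cv2.resize(cv2.cvtColor(im,cv2.COLOR_RGB2BGR)[180:340,240:540],None,fx=2,fy=2))
E
```

```text
t14.4 at [509.9 -69.8 169.1] rot [3.139 0.    1.415] gap 47.3 F [-0.6 -0.2 -0.4]
 turn -1.571; then x -84.4 y -0.2 z 3.1 (mm); if shifted before turn x -0.1 y 84.4 q [-0.21  0.25  1.67  0.    1.22 -0.05]
[] pred [509.22341141 -69.84961716  72.        ] [316.00803791 244.71173784]
```

View pics/w6c.png

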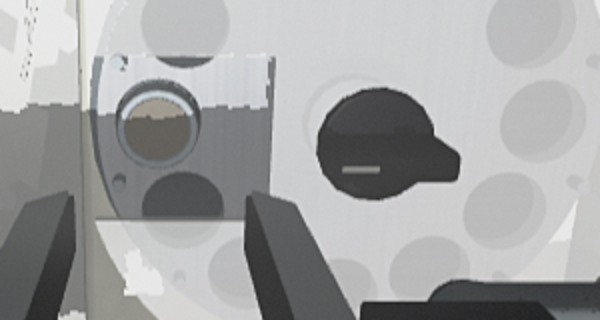

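The crop shows the first cup seated in the window pocket at crop (157,125), face up. Next is the knob.

arm_command(targets=[{"hand":0,"x":0,"y":0.042,"z":0,"yaw":0},{"hand":0,"x":0,"y":0.042,"z":0,"yaw":0},{"hand":0,"x":0,"y":0,"z":0,"yaw":-0.15},{"hand":0,"x":0,"y":0,"z":0,"yaw":-0.15},{"hand":0,"x":0,"y":0,"z":0,"yaw":-0.15},{"hand":0,"x":0,"y":0,"z":0,"yaw":-0.15},{"hand":0,"x":0,"y":0,"z":0,"yaw":-0.15},{"hand":0,"x":0,"y":0,"z":0,"yaw":-0.15},{"hand":0,"x":0,"y":0,"z":0,"yaw":-0.15},{"hand":0,"x":0,"y":0,"z":0,"yaw":-0.15}])

```text
clock: 15.45
eef_pos: [592.3, -82.7, 165.6]
eef_rot: [-3.142, -0.0, 2.621]
wrist_force: [-0.2, 1.0, -0.4]
finger_gap: 47.1
finger_force: 0.0
```

arm_command(targets=[{"hand":0,"x":0,"y":0,"z":0,"yaw":-0.15},{"hand":0,"x":0,"y":0,"z":0,"yaw":-0.15},{"hand":0,"x":0,"y":0,"z":0,"yaw":-0.071},{"hand":0,"x":0,"y":0,"z":0.04,"yaw":0},{"hand":0,"x":0,"y":0,"z":0.036,"yaw":0},{"hand":0,"x":0,"y":0,"z":0,"yaw":0},{"hand":-1,"x":0,"y":0,"z":0,"yaw":0},{"hand":-1,"x":0,"y":0,"z":0,"yaw":0},{"hand":-1,"x":0,"y":0,"z":0,"yaw":0},{"hand":-1,"x":0,"y":0,"z":0,"yaw":0}], newtons=50)

```text
clock: 16.45
eef_pos: [590.8, -84.4, 87.5]
eef_rot: [-3.139, -0.004, 2.985]
wrist_force: [-0.7, -14.1, -16.1]
finger_gap: 43.2
finger_force: 50.0
```

arm_command(targets=[{"hand":-1,"x":0,"y":0,"z":0,"yaw":0},{"hand":-1,"x":0,"y":0,"z":0,"yaw":0}])

```text
clock: 16.65
eef_pos: [590.8, -84.4, 87.5]
eef_rot: [-3.139, -0.004, 2.985]
wrist_force: [0.9, -13.5, -15.8]
finger_gap: 43.3
finger_force: 50.0
```

The lift had overshot when I read it, so the fingers are 5 mm low and gripping the skirt. I'll open, rise 6 mm and regrip.

arm_command(targets=[{"hand":0.1,"x":0,"y":0,"z":0,"yaw":0},{"hand":0.1,"x":0,"y":0,"z":0,"yaw":0},{"hand":0.1,"x":0,"y":0,"z":-0.004,"yaw":0},{"hand":0.1,"x":0,"y":0,"z":-0.002,"yaw":0},{"hand":0.1,"x":0,"y":0,"z":0,"yaw":0},{"hand":-1,"x":0,"y":0,"z":0,"yaw":0},{"hand":-1,"x":0,"y":0,"z":0,"yaw":0},{"hand":-1,"x":0,"y":0,"z":0,"yaw":0},{"hand":-1,"x":0,"y":0,"z":0,"yaw":0},{"hand":-1,"x":0,"y":0,"z":0,"yaw":0}])

```text
clock: 17.65
eef_pos: [592.3, -83.0, 95.9]
eef_rot: [-3.141, -0.0, 2.986]
wrist_force: [-4.0, -24.1, -1.1]
finger_gap: 15.3
finger_force: 12.8
```

arm_command(targets=[{"hand":-1,"x":0,"y":0,"z":0,"yaw":0}])

```text
clock: 17.75
eef_pos: [592.0, -84.7, 95.9]
eef_rot: [-3.138, -0.0, 2.985]
wrist_force: [-3.4, -15.7, -0.1]
finger_gap: 11.4
finger_force: 50.0
```

arm_command(targets=[{"hand":-1,"x":0,"y":-0.0015,"z":0,"yaw":0},{"hand":-1,"x":0,"y":0,"z":0,"yaw":0.14},{"hand":-1,"x":0,"y":0,"z":0,"yaw":0.14},{"hand":-1,"x":0,"y":0,"z":0,"yaw":0.14},{"hand":-1,"x":0,"y":0,"z":0,"yaw":0.14},{"hand":-1,"x":0,"y":0,"z":0,"yaw":0.14},{"hand":-1,"x":0,"y":0,"z":0,"yaw":0.14},{"hand":-1,"x":0,"y":0,"z":0,"yaw":0.14},{"hand":-1,"x":0,"y":0,"z":0,"yaw":0.067},{"hand":-1,"x":0,"y":0,"z":0,"yaw":0}])

```text
clock: 18.75
eef_pos: [592.7, -84.0, 95.9]
eef_rot: [3.14, 0.0, 1.936]
wrist_force: [5.0, -0.0, -3.4]
finger_gap: 11.6
finger_force: 50.0
```

arm_command(targets=[{"hand":-1,"x":0,"y":0,"z":0,"yaw":0},{"hand":-1,"x":0,"y":0,"z":0,"yaw":0}])

```text
clock: 18.95
eef_pos: [592.7, -84.0, 95.9]
eef_rot: [3.14, 0.0, 1.939]
wrist_force: [5.5, 0.0, -2.5]
finger_gap: 11.4
finger_force: 50.0
```

arm_command(targets=[{"hand":0.2,"x":0,"y":0,"z":0,"yaw":0},{"hand":0.2,"x":0,"y":0,"z":0,"yaw":0},{"hand":0.3,"x":0,"y":0,"z":0,"yaw":0},{"hand":0.4,"x":0,"y":0,"z":-0.03,"yaw":0},{"hand":0.4,"x":0,"y":0,"z":-0.04,"yaw":0},{"hand":0.4,"x":0,"y":0,"z":0,"yaw":0.15},{"hand":0.4,"x":0,"y":0,"z":0,"yaw":0.15},{"hand":0.4,"x":0,"y":0,"z":0,"yaw":0.15},{"hand":0.4,"x":0,"y":0,"z":0,"yaw":0.074},{"hand":0.4,"x":0,"y":0,"z":0,"yaw":0}])

```text
clock: 19.95
eef_pos: [592.0, -84.2, 166.0]
eef_rot: [-3.141, -0.0, 1.414]
wrist_force: [0.5, -0.1, -0.2]
finger_gap: 65.6
finger_force: 0.0
```

arm_command(targets=[{"hand":0.4,"x":0.043,"y":-0.008,"z":0,"yaw":0},{"hand":0.4,"x":0.043,"y":-0.008,"z":0,"yaw":0},{"hand":0.4,"x":0.043,"y":-0.008,"z":0,"yaw":0},{"hand":0.4,"x":0.043,"y":-0.008,"z":0,"yaw":0},{"hand":0.4,"x":0.043,"y":-0.008,"z":0,"yaw":0},{"hand":0.4,"x":0.043,"y":-0.008,"z":0,"yaw":0},{"hand":0.4,"x":0.043,"y":-0.008,"z":0,"yaw":0},{"hand":0.4,"x":0.043,"y":-0.008,"z":0,"yaw":0},{"hand":0.4,"x":0.043,"y":-0.008,"z":0,"yaw":0},{"hand":0.4,"x":0.043,"y":-0.008,"z":0,"yaw":0}])

```text
clock: 20.95
eef_pos: [579.5, 354.8, 166.0]
eef_rot: [3.142, 0.0, 1.418]
wrist_force: [-0.4, 0.1, 0.0]
finger_gap: 66.4
finger_force: 0.0
```

arm_command(targets=[{"hand":0.4,"x":0,"y":0,"z":0,"yaw":0},{"hand":0.4,"x":0,"y":0,"z":0,"yaw":0},{"hand":0.4,"x":0,"y":0,"z":0,"yaw":0}])

```text
clock: 21.25
eef_pos: [580.1, 352.0, 165.9]
eef_rot: [-3.141, 0.0, 1.415]
wrist_force: [0.0, 0.5, -0.2]
finger_gap: 66.1
finger_force: 0.0
```

```bash
sed -i 's/^AX=.*/AX=np.array([592.7,-84.1]); YC=np.radians(-8.9)/' h.py; python3 - <<'E'
from h import *
im=snap('wrist','w7'); F=face('wrist',im,32,150); print(F); P=F[0][3] if F else [580,353,0]
go([P[0],P[1],15.5],1.415)
t=snap('top','top2')
cv2.imwrite('pics/both2.png',cv2.cvtColor(np.hstack([cv2.resize(im,(400,300)),cv2.resize(t[135:255,280:440],(400,300),interpolation=cv2.INTER_CUBIC)]),cv2.COLOR_RGB2BGR))
E
```

```text
[(319.3, 232.0, 13.6, array([580.4, 354.8,  32. ]))]
t21.3 at [580.2 351.8 166.1] rot [3.142 0.    1.414] gap 65.8 F [-0.6  0.4 -0.2]
 turn -0.001; then x 3.0 y -0.3 z 150.6 (mm); if shifted before turn x 3.0 y -0.3 q [ 0.49  0.62  1.15 -0.    1.37  0.65]
```

View pics/both2.png

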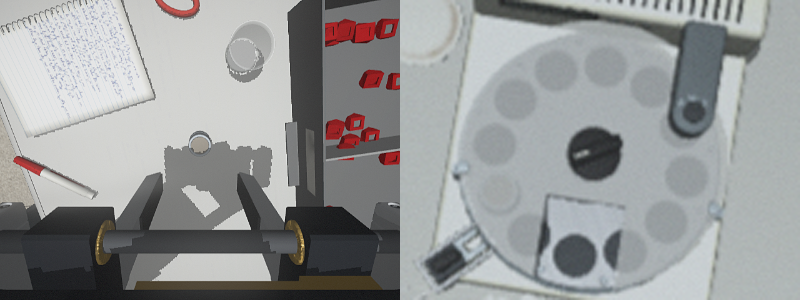

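The second cup is between the fingers at (319,232). The top view shows the first cup at place 2 and no other cups. I pick the second the same way.

arm_command(targets=[{"hand":0.4,"x":0.002,"y":0,"z":0.045,"yaw":0},{"hand":0.4,"x":0,"y":0,"z":0.045,"yaw":0},{"hand":0.4,"x":0,"y":0,"z":0.04,"yaw":0},{"hand":0.4,"x":0,"y":0,"z":0.0205,"yaw":0},{"hand":0.4,"x":0,"y":0,"z":0,"yaw":0},{"hand":-1,"x":0,"y":0,"z":0,"yaw":0},{"hand":-1,"x":0,"y":0,"z":0,"yaw":0},{"hand":-1,"x":0,"y":0,"z":0,"yaw":0},{"hand":-1,"x":0,"y":0,"z":0,"yaw":0},{"hand":-1,"x":0,"y":0,"z":0,"yaw":0}], newtons=10)

```text
clock: 22.35
eef_pos: [580.5, 355.1, 16.4]
eef_rot: [3.141, -0.001, 1.415]
wrist_force: [-1.1, -0.7, 4.9]
finger_gap: 33.6
finger_force: 10.0
```

arm_command(targets=[{"hand":0.2,"x":0,"y":0,"z":0,"yaw":0},{"hand":0.2,"x":0,"y":0,"z":0,"yaw":0},{"hand":0.2,"x":0,"y":0,"z":0,"yaw":-0.15},{"hand":0.2,"x":0,"y":0,"z":0,"yaw":-0.15},{"hand":0.2,"x":0,"y":0,"z":0,"yaw":-0.15},{"hand":0.2,"x":0,"y":0,"z":0,"yaw":-0.15},{"hand":0.2,"x":0,"y":0,"z":0,"yaw":-0.15},{"hand":0.2,"x":0,"y":0,"z":0,"yaw":-0.15},{"hand":0.2,"x":0,"y":0,"z":0,"yaw":-0.15},{"hand":0.2,"x":0,"y":0,"z":0,"yaw":-0.15}])

```text
clock: 23.35
eef_pos: [580.1, 354.9, 15.3]
eef_rot: [-3.141, -0.0, 2.621]
wrist_force: [0.6, 0.5, 0.3]
finger_gap: 56.3
finger_force: 0.0
```

arm_command(targets=[{"hand":0.2,"x":0,"y":0,"z":0,"yaw":-0.15},{"hand":0.2,"x":0,"y":0,"z":0,"yaw":-0.15},{"hand":0.2,"x":0,"y":0,"z":0,"yaw":-0.07},{"hand":0.2,"x":0,"y":0,"z":0,"yaw":0},{"hand":-1,"x":0,"y":0,"z":0,"yaw":0},{"hand":-1,"x":0,"y":0,"z":0,"yaw":0},{"hand":-1,"x":0,"y":0,"z":0,"yaw":0},{"hand":-1,"x":0,"y":0,"z":0,"yaw":0},{"hand":-1,"x":0,"y":0,"z":0,"yaw":0},{"hand":-1,"x":0,"y":0,"z":0,"yaw":0}], newtons=25)

```text
clock: 24.35
eef_pos: [580.2, 355.0, 15.4]
eef_rot: [-3.142, -0.0, 2.985]
wrist_force: [0.8, -1.0, -0.8]
finger_gap: 33.2
finger_force: 25.0
```

arm_command(targets=[{"hand":-1,"x":0,"y":0,"z":-0.04,"yaw":0},{"hand":-1,"x":0,"y":0,"z":-0.05,"yaw":0},{"hand":-1,"x":0,"y":0,"z":-0.05,"yaw":0},{"hand":-1,"x":0,"y":0,"z":0,"yaw":0.15},{"hand":-1,"x":0,"y":0,"z":0,"yaw":0.15},{"hand":-1,"x":0,"y":0,"z":0,"yaw":0.15},{"hand":-1,"x":0,"y":0,"z":0,"yaw":0.15},{"hand":-1,"x":0,"y":0,"z":0,"yaw":0.15},{"hand":-1,"x":0,"y":0,"z":0,"yaw":0.15},{"hand":-1,"x":0,"y":0,"z":0,"yaw":0.15}])

```text
clock: 25.35
eef_pos: [580.1, 354.9, 155.4]
eef_rot: [-3.141, 0.0, 1.928]
wrist_force: [-0.9, 0.7, -0.4]
finger_gap: 33.4
finger_force: 25.0
```

arm_command(targets=[{"hand":-1,"x":0,"y":0,"z":0,"yaw":0.15},{"hand":-1,"x":0,"y":0,"z":0,"yaw":0.15},{"hand":-1,"x":0,"y":0,"z":0,"yaw":0.15},{"hand":-1,"x":0,"y":0,"z":0,"yaw":0.07},{"hand":-1,"x":-0.0432,"y":-0.0005,"z":0,"yaw":0},{"hand":-1,"x":-0.0432,"y":-0.0005,"z":0,"yaw":0},{"hand":-1,"x":-0.0432,"y":-0.0005,"z":0,"yaw":0},{"hand":-1,"x":-0.0432,"y":-0.0005,"z":0,"yaw":0},{"hand":-1,"x":-0.0432,"y":-0.0005,"z":0,"yaw":0},{"hand":-1,"x":-0.0432,"y":-0.0005,"z":0,"yaw":0}])

```text
clock: 26.35
eef_pos: [536.3, 97.8, 155.6]
eef_rot: [3.141, -0.0, 1.415]
wrist_force: [0.6, 0.3, -0.1]
finger_gap: 33.3
finger_force: 25.0
```

arm_command(targets=[{"hand":-1,"x":-0.0432,"y":-0.0005,"z":0,"yaw":0},{"hand":-1,"x":-0.0432,"y":-0.0005,"z":0,"yaw":0},{"hand":-1,"x":-0.0432,"y":-0.0005,"z":0,"yaw":0},{"hand":-1,"x":-0.0432,"y":-0.0005,"z":0,"yaw":0},{"hand":-1,"x":0,"y":0,"z":0,"yaw":0},{"hand":-1,"x":0,"y":0,"z":0,"yaw":0},{"hand":-1,"x":0,"y":0,"z":0,"yaw":0}])

```text
clock: 27.05
eef_pos: [508.2, -70.3, 155.5]
eef_rot: [3.142, -0.0, 1.415]
wrist_force: [-0.1, 0.3, -0.0]
finger_gap: 33.3
finger_force: 25.0
```

```bash
python3 - <<'E'
from h import *
go(ch(-85,0,55.5),1.415)
E
```

```text
t27.1 at [508.2 -70.3 155.5] rot [ 3.142 -0.     1.415] gap 33.3 F [-0.1  0.3 -0. ]
 turn 0.000; then x -0.6 y 0.6 z 100.0 (mm); if shifted before turn x -0.6 y 0.6 q [-0.21  0.27  1.69  0.    1.19 -0.05]
```

arm_command(targets=[{"hand":-1,"x":0,"y":0.001,"z":0.035,"yaw":0},{"hand":-1,"x":0,"y":0,"z":0.03,"yaw":0},{"hand":-1,"x":0,"y":0,"z":0.02,"yaw":0},{"hand":-1,"x":0,"y":0,"z":0,"yaw":0},{"hand":-1,"x":0,"y":0,"z":0.002,"yaw":0},{"hand":-1,"x":0,"y":0,"z":0.002,"yaw":0},{"hand":-1,"x":0,"y":0,"z":0.002,"yaw":0},{"hand":-1,"x":0,"y":0,"z":0.002,"yaw":0},{"hand":-1,"x":0,"y":0,"z":0,"yaw":0}])

```text
clock: 27.95
eef_pos: [509.1, -71.2, 62.5]
eef_rot: [3.141, -0.0, 1.415]
wrist_force: [-0.7, 0.0, -0.0]
finger_gap: 33.7
finger_force: 25.0
```

arm_command(targets=[{"hand":-1,"x":0,"y":0,"z":0.003,"yaw":0},{"hand":-1,"x":0,"y":0,"z":0.002,"yaw":0},{"hand":-1,"x":0,"y":0,"z":0.0015,"yaw":0},{"hand":-1,"x":0,"y":0,"z":0,"yaw":0},{"hand":-0.1,"x":0,"y":0,"z":0,"yaw":0},{"hand":0,"x":0,"y":0,"z":0,"yaw":0},{"hand":0,"x":0,"y":0,"z":0,"yaw":0},{"hand":0,"x":0,"y":0,"z":-0.03,"yaw":0},{"hand":0,"x":0,"y":0,"z":-0.05,"yaw":0},{"hand":0,"x":0,"y":0,"z":-0.03,"yaw":0}])

```text
clock: 28.95
eef_pos: [509.6, -71.3, 169.1]
eef_rot: [3.139, 0.0, 1.415]
wrist_force: [-0.1, -0.7, -0.6]
finger_gap: 47.0
finger_force: 0.0
```

arm_command(targets=[{"hand":0,"x":0,"y":0.0425,"z":0,"yaw":0},{"hand":0,"x":0,"y":0.0425,"z":0,"yaw":0},{"hand":0,"x":0,"y":0,"z":0,"yaw":-0.15},{"hand":0,"x":0,"y":0,"z":0,"yaw":-0.15},{"hand":0,"x":0,"y":0,"z":0,"yaw":-0.15},{"hand":0,"x":0,"y":0,"z":0,"yaw":-0.074},{"hand":0,"x":0,"y":0,"z":0,"yaw":0},{"hand":0,"x":0,"y":0,"z":0,"yaw":0},{"hand":0,"x":0,"y":0,"z":0,"yaw":0}])

```text
clock: 29.85
eef_pos: [593.1, -84.4, 166.0]
eef_rot: [3.142, -0.0, 1.937]
wrist_force: [0.4, 0.1, 0.1]
finger_gap: 47.1
finger_force: 0.0
```

```bash
python3 - <<'E'
from h import *
go(ch(0,0,95.5),1.939)
im=snap('top','top3'); w=snap('wrist','w8')
cv2.imwrite('pics/both3.png',cv2.cvtColor(np.hstack([cv2.resize(w,(400,300)),cv2.resize(im[135:255,280:440],(400,300),interpolation=cv2.INTER_CUBIC)]),cv2.COLOR_RGB2BGR))
E
```

```text
t29.9 at [593.1 -84.4 166. ] rot [ 3.142 -0.     1.937] gap 47.1 F [0.4 0.1 0.1]
 turn -0.002; then x 0.4 y -0.2 z 70.5 (mm); if shifted before turn x 0.4 y -0.2 q [-0.2   0.44  1.42  0.    1.28 -0.57]
```

View pics/both3.png

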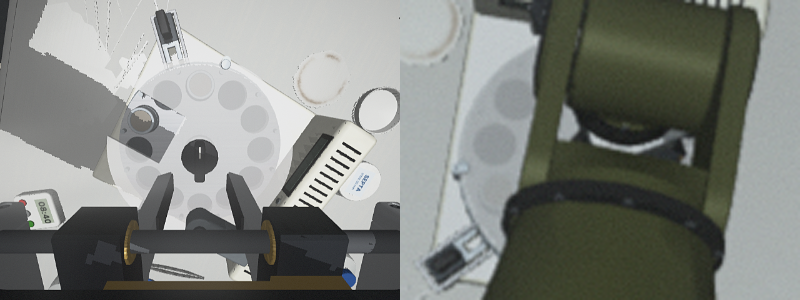

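The wrist view shows the second cup in the window pocket (145,118) and the first at place 2 (200,85), with the knob between the fingers. I turn on six clicks, as three plus three with a regrip.

arm_command(targets=[{"hand":0,"x":0,"y":0,"z":0.04,"yaw":0},{"hand":0,"x":0,"y":0,"z":0.0305,"yaw":0},{"hand":0,"x":0,"y":0,"z":0,"yaw":0},{"hand":0,"x":0,"y":0,"z":0,"yaw":0},{"hand":-1,"x":0,"y":0,"z":0,"yaw":0},{"hand":-1,"x":0,"y":0,"z":0,"yaw":0},{"hand":-1,"x":0,"y":0,"z":0,"yaw":0},{"hand":-1,"x":0,"y":0,"z":0,"yaw":0},{"hand":-1,"x":0,"y":0,"z":0,"yaw":0},{"hand":-1,"x":0,"y":0,"z":0,"yaw":0}], newtons=50)

```text
clock: 30.95
eef_pos: [592.9, -84.5, 95.7]
eef_rot: [-3.141, 0.0, 1.939]
wrist_force: [-3.5, -0.1, 3.3]
finger_gap: 11.8
finger_force: 50.0
```

arm_command(targets=[{"hand":-1,"x":0,"y":0,"z":0,"yaw":0.14},{"hand":-1,"x":0,"y":0,"z":0,"yaw":0.14},{"hand":-1,"x":0,"y":0,"z":0,"yaw":0.14},{"hand":-1,"x":0,"y":0,"z":0,"yaw":0.14},{"hand":-1,"x":0,"y":0,"z":0,"yaw":0.14},{"hand":-1,"x":0,"y":0,"z":0,"yaw":0.14},{"hand":-1,"x":0,"y":0,"z":0,"yaw":0.14},{"hand":-1,"x":0,"y":0,"z":0,"yaw":0.14},{"hand":-1,"x":0,"y":0,"z":0,"yaw":0.14},{"hand":-1,"x":0,"y":0,"z":0,"yaw":0.14}])

```text
clock: 31.95
eef_pos: [593.7, -84.8, 95.7]
eef_rot: [3.14, -0.001, 0.533]
wrist_force: [2.2, -3.3, -0.4]
finger_gap: 11.7
finger_force: 50.0
```

arm_command(targets=[{"hand":-1,"x":0,"y":0,"z":0,"yaw":0.14},{"hand":-1,"x":0,"y":0,"z":0,"yaw":0.033},{"hand":-1,"x":0,"y":0,"z":0,"yaw":0},{"hand":-1,"x":0,"y":0,"z":0,"yaw":0}])

```text
clock: 32.35
eef_pos: [593.7, -84.8, 95.7]
eef_rot: [3.14, -0.001, 0.367]
wrist_force: [4.4, -3.9, -0.3]
finger_gap: 11.7
finger_force: 50.0
```

Now I release, rise, make a half turn back and regrip.

arm_command(targets=[{"hand":0.1,"x":0,"y":0,"z":0,"yaw":0},{"hand":0.1,"x":0,"y":0,"z":0,"yaw":0},{"hand":0.1,"x":0,"y":0,"z":0,"yaw":0},{"hand":0.1,"x":0,"y":0,"z":-0.03,"yaw":0},{"hand":0.1,"x":0,"y":0,"z":0,"yaw":-0.15},{"hand":0.1,"x":0,"y":0,"z":0,"yaw":-0.15},{"hand":0.1,"x":0,"y":0,"z":0,"yaw":-0.15},{"hand":0.1,"x":0,"y":0,"z":0,"yaw":-0.15},{"hand":0.1,"x":0,"y":0,"z":0,"yaw":-0.15},{"hand":0.1,"x":0,"y":0,"z":0,"yaw":-0.15}])

```text
clock: 33.35
eef_pos: [593.0, -84.2, 125.3]
eef_rot: [-3.141, -0.0, 1.272]
wrist_force: [-0.4, 0.2, 0.5]
finger_gap: 51.4
finger_force: 0.0
```

arm_command(targets=[{"hand":0.1,"x":0,"y":0,"z":0,"yaw":-0.15},{"hand":0.1,"x":0,"y":0,"z":0,"yaw":-0.15},{"hand":0.1,"x":0,"y":0,"z":0,"yaw":-0.15},{"hand":0.1,"x":0,"y":0,"z":0,"yaw":-0.15},{"hand":0.1,"x":0,"y":0,"z":0,"yaw":-0.15},{"hand":0.1,"x":0,"y":0,"z":0,"yaw":-0.15},{"hand":0.1,"x":0,"y":0,"z":0,"yaw":-0.15},{"hand":0.1,"x":0,"y":0,"z":0,"yaw":-0.15},{"hand":0.1,"x":0,"y":0,"z":0,"yaw":-0.15},{"hand":0.1,"x":0,"y":0,"z":0,"yaw":-0.15}])

```text
clock: 34.35
eef_pos: [593.0, -84.2, 125.4]
eef_rot: [3.142, -0.0, 2.772]
wrist_force: [-0.1, -0.0, -0.4]
finger_gap: 51.8
finger_force: 0.0
```

arm_command(targets=[{"hand":0.1,"x":0,"y":0,"z":0,"yaw":-0.15},{"hand":0.1,"x":0,"y":0,"z":0,"yaw":-0.15},{"hand":0.1,"x":0,"y":0,"z":0,"yaw":-0.15},{"hand":0.1,"x":0,"y":0,"z":0,"yaw":-0.15},{"hand":0.1,"x":0,"y":0,"z":0,"yaw":-0.142},{"hand":0.1,"x":0,"y":0,"z":0,"yaw":0},{"hand":0.1,"x":0,"y":0,"z":0,"yaw":0}])

```text
clock: 35.05
eef_pos: [593.0, -84.3, 125.4]
eef_rot: [3.141, -0.0, -2.78]
wrist_force: [0.5, -0.2, 0.1]
finger_gap: 51.5
finger_force: 0.0
```

```bash
python3 - <<'E'
from h import *
go(ch(0,0,95.5),YC-np.pi*5/6+2*np.pi+np.pi)
w=snap('wrist','w9'); cv2.imwrite('pics/w9s.png',cv2.cvtColor(cv2.resize(w,(480,360)),cv2.COLOR_RGB2BGR))
E
```

```text
t35.0 at [593.  -84.3 125.4] rot [ 3.141 -0.    -2.78 ] gap 51.5 F [ 0.5 -0.2  0.1]
 turn 3.135; then x -0.2 y -0.3 z 29.9 (mm); if shifted before turn x 0.2 y 0.3 q [-0.2   0.48  1.46  0.    1.2  -2.14]
```

View pics/w9s.png

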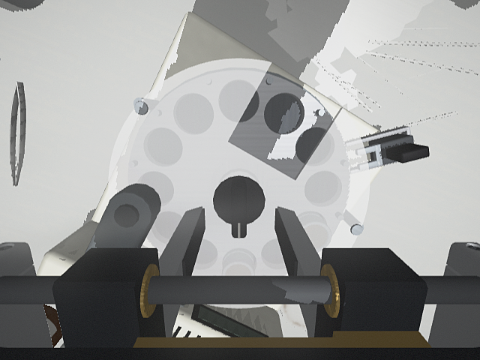

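The bar lies straight between the fingers at (239,205). I lower, grip and turn three more clicks.

arm_command(targets=[{"hand":0.1,"x":0,"y":0,"z":0.03,"yaw":0},{"hand":0.1,"x":0,"y":0,"z":0,"yaw":0},{"hand":-1,"x":0,"y":0,"z":0,"yaw":0},{"hand":-1,"x":0,"y":0,"z":0,"yaw":0},{"hand":-1,"x":0,"y":0,"z":0,"yaw":0},{"hand":-1,"x":0,"y":0,"z":0,"yaw":0},{"hand":-1,"x":0,"y":0,"z":0,"yaw":0},{"hand":-1,"x":0,"y":0,"z":0,"yaw":0},{"hand":-1,"x":0,"y":0,"z":0,"yaw":0.14},{"hand":-1,"x":0,"y":0,"z":0,"yaw":0.14}])

```text
clock: 36.1
eef_pos: [593.4, -85.0, 95.8]
eef_rot: [-3.14, 0.001, -3.061]
wrist_force: [1.0, -4.4, 0.0]
finger_gap: 11.8
finger_force: 50.0
```

arm_command(targets=[{"hand":-1,"x":0,"y":0,"z":0,"yaw":0.14},{"hand":-1,"x":0,"y":0,"z":0,"yaw":0.14},{"hand":-1,"x":0,"y":0,"z":0,"yaw":0.14},{"hand":-1,"x":0,"y":0,"z":0,"yaw":0.14},{"hand":-1,"x":0,"y":0,"z":0,"yaw":0.14},{"hand":-1,"x":0,"y":0,"z":0,"yaw":0.14},{"hand":-1,"x":0,"y":0,"z":0,"yaw":0.14},{"hand":-1,"x":0,"y":0,"z":0,"yaw":0.14},{"hand":-1,"x":0,"y":0,"z":0,"yaw":0.14},{"hand":-1,"x":0,"y":0,"z":0,"yaw":0.031}])

```text
clock: 37.1
eef_pos: [593.2, -85.3, 95.8]
eef_rot: [3.141, 0.001, 1.931]
wrist_force: [-0.1, -6.1, 0.7]
finger_gap: 11.9
finger_force: 50.0
```

arm_command(targets=[{"hand":-1,"x":0,"y":0,"z":0,"yaw":0},{"hand":-1,"x":0,"y":0,"z":0,"yaw":0},{"hand":0.2,"x":0,"y":0,"z":0,"yaw":0},{"hand":0.2,"x":0,"y":0,"z":0,"yaw":0},{"hand":0.2,"x":0,"y":0,"z":0,"yaw":0},{"hand":0.2,"x":0,"y":0,"z":-0.03,"yaw":0},{"hand":0.2,"x":0,"y":0,"z":-0.04,"yaw":0},{"hand":0.2,"x":0,"y":0,"z":0,"yaw":0}])

```text
clock: 37.9
eef_pos: [595.0, -84.6, 170.8]
eef_rot: [3.135, 0.004, 1.937]
wrist_force: [0.5, -0.2, 1.2]
finger_gap: 54.9
finger_force: 0.0
```

arm_command(targets=[{"hand":0,"x":0,"y":0,"z":0,"yaw":-0.13},{"hand":0,"x":0,"y":0,"z":0,"yaw":-0.131},{"hand":0,"x":0.039,"y":0,"z":0,"yaw":0},{"hand":0,"x":0.039,"y":0,"z":0,"yaw":0},{"hand":0,"x":0.039,"y":0,"z":0,"yaw":0},{"hand":0,"x":0.039,"y":0,"z":0,"yaw":0},{"hand":0,"x":0,"y":0,"z":0,"yaw":0},{"hand":0,"x":0,"y":0,"z":0,"yaw":0}])

```text
clock: 38.7
eef_pos: [501.5, 42.4, 165.5]
eef_rot: [3.141, 0.0, 2.199]
wrist_force: [0.1, -0.1, 0.5]
finger_gap: 46.9
finger_force: 0.0
```

```bash
python3 - <<'E'
from h import *
go([501.3,41.7,66],2.2)
w=snap('wrist','w10'); cv2.imwrite('pics/w10s.png',cv2.cvtColor(w,cv2.COLOR_RGB2BGR))
for n,a in(('head',-60),('place6',0)):
    a=np.radians(a); print(n,proj('wrist',ch(85*np.cos(a),85*np.sin(a),72)), proj('top',ch(85*np.cos(a),85*np.sin(a),72)))
E
```

```text
t38.7 at [501.5  42.4 165.5] rot [3.141 0.    2.199] gap 46.9 F [ 0.1 -0.1  0.5]
 turn -0.001; then x -0.4 y -0.6 z 99.5 (mm); if shifted before turn x -0.4 y -0.6 q [ 0.01  0.23  1.7  -0.    1.21 -0.62]
head [296.18720119 476.64737999] [393.11338924 182.8783473 ]
place6 [379.81742624 458.65179746] [362.34232409 158.24086594]
```

View pics/w10s.png

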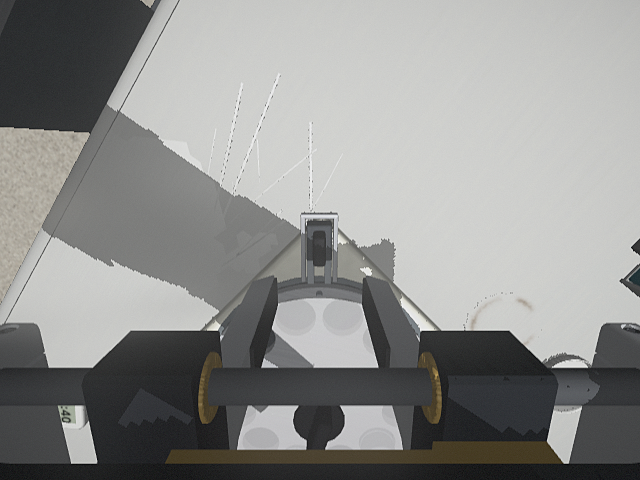

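The fin is between the fingers at (320,245). I grip it and slide the lock home.

arm_command(targets=[{"hand":0,"x":0,"y":-0.0005,"z":0.04,"yaw":0},{"hand":0,"x":0,"y":0,"z":0.04,"yaw":0},{"hand":0,"x":0,"y":0,"z":0.0195,"yaw":0},{"hand":0,"x":0,"y":0,"z":0,"yaw":0},{"hand":-1,"x":0,"y":0,"z":0,"yaw":0},{"hand":-1,"x":0,"y":0,"z":0,"yaw":0},{"hand":-1,"x":0,"y":0,"z":0,"yaw":0},{"hand":-1,"x":0,"y":0,"z":0,"yaw":0},{"hand":-1,"x":0,"y":0,"z":0,"yaw":0},{"hand":-1,"x":0,"y":0,"z":0,"yaw":0}], newtons=20)

```text
clock: 39.75
eef_pos: [501.4, 41.7, 66.4]
eef_rot: [3.141, 0.0, 2.198]
wrist_force: [-0.6, 1.2, 3.0]
finger_gap: 9.9
finger_force: 20.0
```

arm_command(targets=[{"hand":-1,"x":-0.004,"y":0,"z":0,"yaw":0},{"hand":-1,"x":-0.004,"y":0,"z":0,"yaw":0},{"hand":-1,"x":-0.004,"y":0,"z":0,"yaw":0},{"hand":-1,"x":-0.004,"y":0,"z":0,"yaw":0},{"hand":-1,"x":-0.003,"y":0,"z":0,"yaw":0},{"hand":-1,"x":0,"y":0,"z":0,"yaw":0},{"hand":-1,"x":0,"y":0,"z":0,"yaw":0},{"hand":-1,"x":0,"y":0,"z":0,"yaw":0}])

```text
clock: 40.55
eef_pos: [512.2, 26.8, 66.3]
eef_rot: [3.141, -0.001, 2.198]
wrist_force: [-5.0, 7.3, 8.8]
finger_gap: 9.9
finger_force: 20.0
```

arm_command(targets=[{"hand":0,"x":0,"y":0,"z":0,"yaw":0},{"hand":0,"x":0,"y":0,"z":0,"yaw":0},{"hand":0,"x":0,"y":0,"z":0,"yaw":0},{"hand":0,"x":0,"y":0,"z":-0.05,"yaw":0},{"hand":0,"x":0,"y":0,"z":-0.05,"yaw":0},{"hand":0,"x":0.045,"y":-0.02,"z":0,"yaw":0},{"hand":0,"x":0.045,"y":-0.02,"z":0,"yaw":0},{"hand":0,"x":0.045,"y":-0.02,"z":0,"yaw":0},{"hand":0,"x":0.045,"y":-0.02,"z":0,"yaw":0},{"hand":0,"x":0,"y":0,"z":0,"yaw":0}])

```text
clock: 41.55
eef_pos: [338.7, 126.5, 166.0]
eef_rot: [3.141, -0.0, 2.201]
wrist_force: [1.2, -0.9, -0.9]
finger_gap: 47.1
finger_force: 0.0
```

```bash
python3 - <<'E'
from h import *
t=snap('top','top4')
cv2.imwrite('pics/fin.png',cv2.cvtColor(cv2.resize(t[115:265,280:440],None,fx=3.8,fy=3.8,interpolation=cv2.INTER_CUBIC),cv2.COLOR_RGB2BGR))
E
```

```text
(no output)
```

View pics/fin.png

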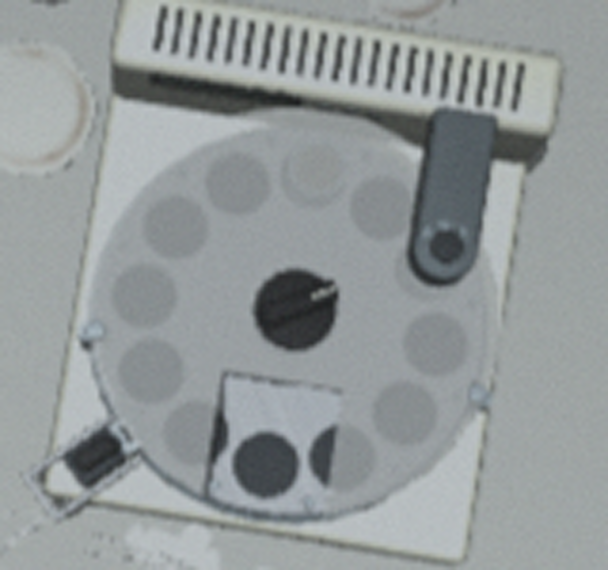

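The last picture shows the second cup at place 6 (313,175) and a cup rim just showing under the head (about 410,280). The window pocket is empty (265,463) and the lock is back home (97,455).

```bash
python3 -c "
from h import *
print(manip.sign_off())"
```

```text
the job is handed in; nothing more can be done
None
```

I loaded both steel cups through the window, turned the carousel until the first cup stood under the measuring head with the second at place 6, slid the transport lock home, and handed the job in at about 42 s; the hand-in returned no verdict.

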